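# Fold the cookbook stand flat

## Task

Two beechwood stands with steel loop handles are propped up on the kitchen island: fold the larger one, the cookbook stand, down flat. Its board sits on a ratchet and only clicks upwards, so take it by its handle bar, lift it past its top notch until it is nearly upright and the pawl tips clear, then lower it all the way down onto its base and let go. Leave the smaller phone stand propped as it is.

Things in the scene. Friction and masses are not known exactly. Their poses are not given: they have to be found in the camera images.
- stand: Fixed beech base of the larger (cookbook) stand, 230 x 290 x 12 mm. Origin on the island top below the board's hinge; the hinge is 70 mm above it, along the base's y axis. x points from the hinge to where the handle bar lies when folded (away from the robot, give or take the yaw). Base spans 30 mm behind to 200 mm ahead of the hinge. Toothed wheel and weighted pawl on the +y side.
- stand_bar (a point): Middle of the larger stand's handle bar: round steel, 14 mm diameter, 120 mm long, parallel to the hinge, 225 mm from it; outer side of a loop on the board's edge, with an opening 106 mm along the bar and 53 mm from bar to board. Beech board 150 x 220 x 16 mm, 0.5 kg, its far edge 165 mm from the hinge, in the plane of hinge and bar. This frame turns with the board.
- stand_board (a joint): Larger stand's board angle, rad: 0 flat (bar level with the hinge, 70 mm above the island), 1.52 upright stop. The ratchet stops it falling at about 0.31, 0.55, 0.79 and 1.04 (top notch); starts at one of the lower three. Raised to about 1.3 the pawl tips over and stays clear, and the board can go down to 0. Damped hinge: under 10 N at the bar moves it at 0.15 m/s; let go, it sinks slowly.
- phone_bar (a point): Middle of the handle bar of the smaller (phone) stand, to be left alone: round steel, 10 mm diameter, 70 mm long, 145 mm from its hinge. Board 90 x 100 x 12 mm on a base 140 x 130 mm, propped on a stiff hinge 50 mm above the island.

How it is judged:
By the outcome, as a careful person would: the job done as asked, in the order asked, and still so for the second after the job is handed in, with the robot touching nothing.
It also fails if it takes over 48 s, if anything falls off the work surface, if the arm or the gripper's body presses on something with over 40 N, if the wrist force passes 120 N, or if a joint passes its speed limit or range.

## Robot

A 6-joint arm with a two-finger parallel gripper is mounted at the origin on the work surface. World frame = base frame: x ahead of the robot, y to its left, z up, the work surface at z = 0. Lengths are in m, angles in rad, forces in N, time in s.
With the tool pointing down it reaches from about 0.25 to 0.775 m from the base axis. Payload 4 kg.
Tool frame: the origin (TCP) lies at the very end of the fingers, on their centre line; the grasp point (between the pads) lies 19 mm behind it; z points along the fingers, y is the line along which they close (so a half turn about z gives the same grasp; the last joint's range is limited). The gripper opens to 94 mm and grips with 3 to 60 N. Pads are 16 mm wide; open, the fingers measure 119 mm over their backs; the gripper's body (75 mm by 177 mm) begins 78 mm behind the grasp point.
Start: joints at [1.035, 0.087, 1.371, -0, 1.684, -0.103], TCP at [0.231, 0.499, 0.206] pointing down, gripper open.
Joint ranges: [-3.1, 3.1], [-0.76, 2.03], [0.27, 2.55], [-1.08, 4.22], [0.17, 2.65], [-2.57, 2.57]. Speed limits (rad/s): [2.79, 2.79, 3.14, 3.14, 3.14, 3.14].

## Interface

Orientations are given as [roll, pitch, yaw] about the fixed x, y, z axes, in that order (R = Rz(yaw) Ry(pitch) Rx(roll)).
In Python, from station import * gives the robot as it stands. The module is installed in compiled form; this text tells all that it offers.
- The arm moves only by the tool servo_tool, never from a script. Its argument "series" is a list of rows, each an object with "travel": the shift along the tool's x, y, z in m, a list of three; "angular": the turn, a rotation vector about the tool's x, y, z in degrees, a list of three; "gripper": the opening, from -1 (shut) to 1 (fully open), so that 0 is half open. In form: [{"travel": [x, y, z], "angular": [ax, ay, az], "gripper": gripper}, ...]. A call has 1 to 8 rows; each row shifts and turns the commanded pose from where the row before left it, along the tool's axes as they then stand; what a row does not reach is not made up. A row lasts 1/10 s, in which the tool goes at most 50 mm and 8.59 degrees, less where a joint would pass 70% of its speed; a pose out of reach is approached as far as the arm can. A call with a gripper value outside its range is refused whole. The fingers move at their own pace and stop on an object; "force" is the grip in N (left out, the last holds). Time passes only in rows, so rows that do not move let the fingers close. It gives the time, the measured TCP pose, the force, the opening and the grip force at its end, in the units of the state.
- read_state(): the state, without advancing time (a new reading comes with each control period).
- grab_frame(name): name is "side" or "top" or "wrist"; returns (picture, depth): 384x512x3 uint8, red, green, blue; 384x512 float32, m along the optical axis (not along the pixel's ray), 0 where there is no reading.
- get_calibration(name): a dict with "fx", "fy", "cx", "cy" (pixels), "rvec" (rotation vector, rad) and "tvec" (3), from world to camera coordinates, as OpenCV has them. Camera axes: x right, y down, z forward; pixel columns grow to the right and rows downward; lengths in m; the calibration is good to about 2 mm. The wrist camera is an equidistant fisheye: a pixel r from the principal point sees the ray r / f radians off the axis. A picture is of the moment at which its call begins: read the wrist's pose just before it. get_calibration takes no time and is no camera call; for the wrist camera it gives the pose at the moment of the call.
- finish_job(): hands the job in; it is judged then, once.
Trained networks look in the newest picture that a camera, given by its name, has taken for a name from the list of things; names that differ only in an ending like _2 or _b are one class to them, and where a whole thing is asked for, a point or a joint stands for the part that bears it (a point fixed in the world has none). Each returns a list of dicts, best first, with "score" (0 to 1); they miss things now and then, are a little off and sometimes report something else, mostly with a low value. They report only what shows in the picture. A call takes as long as a camera call.
- trace(camera, name): "mask" (384x512 bool, what is visible of it) and "uv" ([column, row] in pixels, amid what is visible of it).
The state is a dict: "time": time; "joints": joint angles; "dq": joint speeds; "tau": joint torques, N m; "tool_pos": TCP position; "eef_rot": TCP orientation; "wrist_force": force on the tool from outside, world axes, zero at the start; "moment": the same for the moment, N m; "gripper_width": opening from 0.0 (shut) to 1.0 (fully open); "gripper_force": force on a finger pad.
Only numpy, scipy, OpenCV 4.12 (cv2) and the standard library are available. Lean on these libraries where they do the work, as an engineer would, in place of code of your own. Each camera call takes 0.05 s, during which the arm holds its last target. There are 200 camera calls.

## Working session

There is one attempt and no reset: what is moved stays moved. The work goes in short steps, Python scripts to look and compute and a tool call to move; the robot and the scene stay as the last step left them, time stands still between calls to the robot, and variables do not carry over. Pictures are saved under pics/ and viewed, at most 10 in all, crops included, and the job is handed in when it is done.

Besides the shell and the picture viewer there is one more tool, called after "Emit:" as a command line: name --argument value ..., lists and objects as JSON in quotes. servo_tool: Moves the arm, as the interface text tells. Its arguments: {"type":"object","properties":{"series":{"type":"array"},"force":{"type":"number"}},"required":["series"]}

```bash
mkdir -p pics; cat > h.py <<'E'
from station import *
import numpy as np, cv2
from scipy.spatial.transform import Rotation as R
def pts(cam,mask,d,c):
    v,u=np.nonzero(mask&(d>0)); z=d[v,u]
    P=np.c_[(u-c['cx'])/c['fx']*z,(v-c['cy'])/c['fy']*z,z]
    M=R.from_rotvec(np.ravel(c['rvec'])).as_matrix()
    return (P-np.ravel(c['tvec']))@M
E
python3 - <<'E'
from h import *
ims=[]
for cam in ['side','top']:
    im,d=grab_frame(cam); c=get_calibration(cam)
    np.savez(cam,im=im,d=d)
    im=im.copy()
    for n in ['stand','stand_bar','stand_board','phone_bar']:
        for r in trace(cam,n)[:2]:
            p=pts(cam,r['mask'],d,c)
            print(cam,n,round(r['score'],2),np.round(r['uv']),len(p),np.round(np.median(p,0),3) if len(p) else '',np.round(np.percentile(p,[2,98],axis=0),3).tolist() if len(p) else '')
            cv2.circle(im,tuple(int(x) for x in r['uv']),3,(255,0,0),-1); cv2.putText(im,n,tuple(int(x) for x in r['uv']),0,.35,(255,0,0))
    cv2.imwrite(f'pics/{cam}0.png',im[:,:,::-1])
print(read_state())
E
```

```text
side stand 0.65 [241. 171.] 11270 [0.502 0.088 0.075] [[0.392, -0.007, 0.009], [0.626, 0.281, 0.186]]
side stand_bar 0.77 [236. 143.] 5834 [0.501 0.132 0.122] [[0.422, 0.03, 0.034], [0.626, 0.285, 0.19]]
side stand_board 0.56 [235. 141.] 5794 [0.501 0.132 0.122] [[0.422, 0.029, 0.047], [0.625, 0.285, 0.19]]
side stand_board 0.19 [272. 269.] 3383 [ 0.475 -0.173  0.089] [[0.423, -0.218, 0.01], [0.55, -0.114, 0.136]]
side phone_bar 0.63 [272. 273.] 3123 [ 0.476 -0.174  0.09 ] [[0.425, -0.218, 0.058], [0.547, -0.119, 0.136]]
side phone_bar 0.36 [235. 141.] 5912 [0.501 0.133 0.121] [[0.422, 0.029, 0.004], [0.628, 0.289, 0.19]]
top stand 0.76 [187. 180.] 19341 [0.511 0.128 0.108] [[0.395, -0.004, 0.009], [0.631, 0.277, 0.188]]
top stand_bar 0.89 [175. 183.] 12824 [0.508 0.143 0.126] [[0.424, 0.035, 0.081], [0.623, 0.277, 0.189]]
top stand_board 0.81 [172. 181.] 13006 [0.508 0.143 0.125] [[0.423, 0.034, 0.074], [0.624, 0.277, 0.189]]
top phone_bar 0.82 [356. 208.] 3472 [ 0.475 -0.17   0.089] [[0.422, -0.22, 0.01], [0.548, -0.12, 0.135]]
{'time': 0.5, 'joints': array([ 1.03488448e+00,  8.72024226e-02,  1.37077705e+00, -5.05738831e-06,
        1.68359336e+00, -1.03126053e-01]), 'dq': array([ 0.00063632,  0.00080014, -0.00106358, -0.00119323,  0.00192484,
        0.00257625]), 'tau': array([-1.14637020e-03, -3.39622629e+01, -3.02267575e+01,  7.17011816e-02,
        2.43932242e-02, -2.18063673e-05]), 'tool_pos': array([0.23068468, 0.49927359, 0.20546541]), 'eef_rot': array([3.14157346e+00, 7.03883025e-06, 2.70880629e+00]), 'wrist_force': array([ 0.06243745, -0.02794498, -0.65419779]), 'moment': array([-0.01181322,  0.00345053, -0.01395306]), 'gripper_force': 0.0, 'gripper_width': 1.0008600036312307}
```

View pics/top0.png

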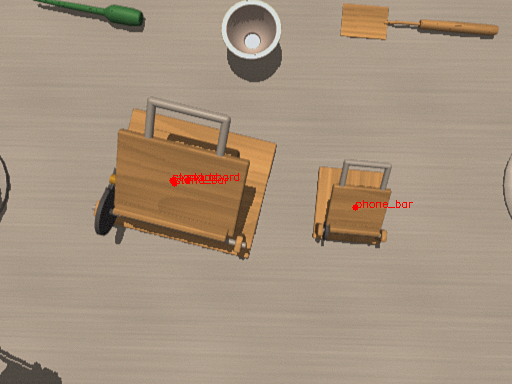

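View pics/side0.png

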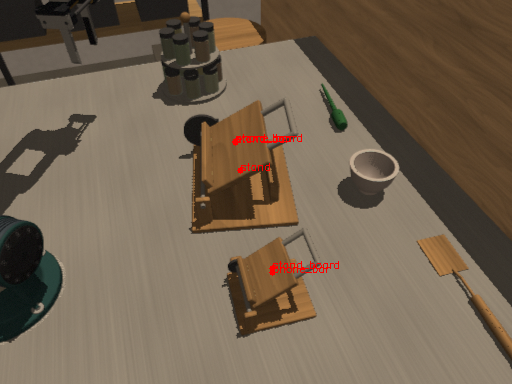

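```bash
python3 - <<'E'
from h import *
z=np.load('top.npz'); c=get_calibration('top')
im,d=z['im'],z['d']
trace_m=np.ones(d.shape,bool)
P=pts('top',trace_m,d,c)
# board plane from box of interest
Q=P[(P[:,0]>.40)&(P[:,0]<.66)&(P[:,1]>-.02)&(P[:,1]<.30)&(P[:,2]>.07)]
best=0;rng=np.random.default_rng(0)
for _ in range(500):
    a=Q[rng.choice(len(Q),3)];n=np.cross(a[1]-a[0],a[2]-a[0]);l=np.linalg.norm(n)
    if l<1e-4: continue
    n/=l;k=abs((Q-a[0])@n)<.003
    if k.sum()>best: best=k.sum();K=k
B=Q[K];m=B.mean(0);n=np.linalg.svd(B-m,full_matrices=False)[2][2];n*=np.sign(n[2])
yaw=np.arctan2(-n[1],-n[0]);print('n',n,'angle',np.arccos(n[2]),'yaw',yaw,len(B))
ex=np.array([np.cos(yaw),np.sin(yaw),0]);ey=np.array([-ex[1],ex[0],0]);th=np.arccos(n[2])
u=ex*np.cos(th)+np.array([0,0,np.sin(th)])
s=Q@u
far=Q[s>s.max()-.014]
print('Q range along u',np.percentile(s,[0,1,99,100]),'y',np.percentile(B@ey,[1,99]),'far',far.mean(0),np.ptp(far@ey),len(far), 'plane off',((far-m)@n).mean())
E
```

```text
n [-0.48263287  0.11141568  0.86870712] angle 0.5182101751982707 yaw -0.22687530097659608 10175
Q range along u [0.32923572 0.36258415 0.59777806 0.59944571] y [0.14154024 0.35853816] far [0.61742804 0.11280456 0.18775045] 0.1342239532120235 782 plane off -0.0017047323079033936
```

The top view shows the cookbook stand's bar running from about (150,100) to (228,120). The phone stand is at about (356,208) and there is a spice rack off to the left. The plane fit gives a board angle of about 0.52, a yaw of -0.227, and the bar at about (0.617, 0.113, 0.182). I'll keep the tool vertical throughout, so the round bar can turn in the pads.

Emit:
servo_tool --series '[{"travel": [0,0,-0.015],"angular": [0,0,7.8],"gripper": 0},{"travel": [0,0,-0.015],"angular": [0,0,7.8],"gripper": 0},{"travel": [0,0,-0.015],"angular": [0,0,7.8],"gripper": 0},{"travel": [0,0,-0.015],"angular": [0,0,7.8],"gripper": 0},{"travel": [0,0,-0.015],"angular": [0,0,7.8],"gripper": 0},{"travel": [0,0,-0.015],"angular": [0,0,7.8],"gripper": 0},{"travel": [0,0,-0.015],"angular": [0,0,7.8],"gripper": 0},{"travel": [0,0,-0.015],"angular": [0,0,7.8],"gripper": 0}]' --force 30

```text
time: 1.3
tool_pos: [0.2307, 0.4993, 0.3262]
eef_rot: [3.141, -0.0, 1.614]
wrist_force: [-0.1, -0.7, -0.1]
gripper_width: 0.5
gripper_force: 0.0
```

Emit:
servo_tool --series '[{"travel": [0,0,0],"angular": [0,0,7.9],"gripper": 0},{"travel": [0,0,0],"angular": [0,0,7.9],"gripper": 0},{"travel": [0,0,0],"angular": [0,0,0],"gripper": 0}]'

```text
time: 1.6
tool_pos: [0.2307, 0.4993, 0.3257]
eef_rot: [3.141, -0.0, 1.344]
wrist_force: [0.4, -0.8, 0.1]
gripper_width: 0.501
gripper_force: 0.0
```

```bash
cat >> h.py <<'E'
def delta(target):
    s=read_state(); M=R.from_euler('xyz',s['eef_rot']).as_matrix()
    print('t',s['time'],'pos',s['tool_pos'].round(4),'rpy',s['eef_rot'].round(3),'F',s['wrist_force'].round(1),'w',round(s['gripper_width'],3),'gf',s['gripper_force'])
    print('tool delta',(M.T@(np.array(target)-s['tool_pos'])).round(4))
E
python3 -c "
from h import *
delta([.617,.113,.30])"
```

```text
t 1.6 pos [0.2307 0.4993 0.3257] rpy [ 3.141 -0.     1.344] F [ 0.4 -0.8  0.1] w 0.501 gf 0.0
tool delta [-0.2897  0.4632  0.0256]
```

Emit:
servo_tool --series '[{"travel": [-0.036,0.02,0],"angular": [0,0,0],"gripper": 0},{"travel": [-0.036,0.02,0],"angular": [0,0,0],"gripper": 0},{"travel": [-0.036,0.02,0],"angular": [0,0,0],"gripper": 0},{"travel": [-0.036,0.02,0],"angular": [0,0,0],"gripper": 0},{"travel": [-0.036,0.02,0],"angular": [0,0,0],"gripper": 0},{"travel": [-0.036,0.02,0],"angular": [0,0,0],"gripper": 0},{"travel": [-0.036,0.02,0],"angular": [0,0,0],"gripper": 0},{"travel": [-0.036,0.02,0],"angular": [0,0,0],"gripper": 0}]'

```text
time: 2.4
tool_pos: [0.3218, 0.1812, 0.3256]
eef_rot: [3.141, -0.0, 1.348]
wrist_force: [0.5, 0.1, 0.7]
gripper_width: 0.501
gripper_force: 0.0
```

Emit:
servo_tool --series '[{"travel": [0,0.042,0.003],"angular": [0,0,0],"gripper": 0},{"travel": [0,0.042,0.003],"angular": [0,0,0],"gripper": 0},{"travel": [0,0.042,0.003],"angular": [0,0,0],"gripper": 0},{"travel": [0,0.042,0.003],"angular": [0,0,0],"gripper": 0},{"travel": [0,0.042,0.003],"angular": [0,0,0],"gripper": 0},{"travel": [0,0.042,0.003],"angular": [0,0,0],"gripper": 0},{"travel": [0,0.042,0.003],"angular": [0,0,0],"gripper": 0},{"travel": [0,0,0],"angular": [0,0,0],"gripper": 0}]'

```text
time: 3.2
tool_pos: [0.6117, 0.1146, 0.2983]
eef_rot: [-3.135, 0.003, 1.344]
wrist_force: [-0.6, 0.4, -1.2]
gripper_width: 0.5
gripper_force: 0.0
```

```bash
python3 - <<'E'
from h import *
delta([.617,.113,.163])
im,d=grab_frame('wrist');c=get_calibration('wrist')
# fisheye back-projection, points near the expected bar
v,u=np.mgrid[0:384,0:512];x=(u-c['cx'])/c['fx'];y=(v-c['cy'])/c['fy'];r=np.hypot(x,y)+1e-9
z=d;k=np.tan(np.minimum(r,1.4))/r*z
P=np.stack([x*k,y*k,z],-1);M=R.from_rotvec(np.ravel(c['rvec'])).as_matrix();W=(P-np.ravel(c['tvec']))@M
yaw=-.227;ex=np.array([np.cos(yaw),np.sin(yaw),0]);ey=np.array([-ex[1],ex[0],0])
D=W-np.array([.617,.113,.182]);a=D@ex;b=D@ey
m=(d>0)&(abs(a)<.03)&(abs(b)<.1)&(abs(D[...,2])<.025)
Q=W[m];print(len(Q),'centre',np.median(Q,0),'a',np.percentile(a[m],[2,50,98]),'b',np.percentile(b[m],[2,98]),'zmax',np.percentile(Q[:,2],98))
for s in(-.04,0,.04):
    k=m&(abs(b-s)<.012)
    if k.sum(): print(s,k.sum(),'a',np.percentile(a[k],[3,50,97]).round(4),'z',np.percentile(W[k][:,2],[3,97]).round(4))
im=im.copy();im[m]=(im[m]//2+np.array([127,0,0])).astype(np.uint8)
cv2.imwrite('pics/w1.png',im[:,:,::-1])
E
```

```text
t 3.2 pos [0.6117 0.1146 0.2983] rpy [-3.135e+00  3.000e-03  1.344e+00] F [-0.6  0.4 -1.2] w 0.5 gf 0.0
tool delta [0.     0.0065 0.1353]
2328 centre [0.6162321  0.12294051 0.18950193] a [-0.02803364 -0.00255112  0.00663871] b [-0.05925791  0.06921888] zmax 0.1923805604967329
-0.04 398 a [-0.0276 -0.0025  0.006 ] z [0.1718 0.1921]
0 323 a [-0.0067 -0.0006  0.0065] z [0.1861 0.1922]
0.04 359 a [-0.0068  0.      0.0063] z [0.1857 0.1925]
```

View pics/w1.png

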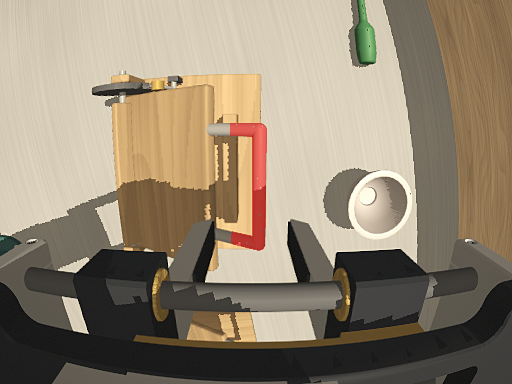

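The wrist view shows the red-masked bar at column 260, rows 123–248, lying between the finger planes. The corrected bar centre is about (0.618, 0.118, 0.185). I'll descend and grip.

Emit:
servo_tool --series '[{"travel": [0.005,0.0065,0.02],"angular": [0,0,0],"gripper": 0},{"travel": [0,0,0.028],"angular": [0,0,0],"gripper": 0},{"travel": [0,0,0.028],"angular": [0,0,0],"gripper": 0},{"travel": [0,0,0.028],"angular": [0,0,0],"gripper": 0},{"travel": [0,0,0.028],"angular": [0,0,0],"gripper": 0},{"travel": [0,0,0],"angular": [0,0,0],"gripper": 0}]'

```text
time: 3.85
tool_pos: [0.6121, 0.1203, 0.1686]
eef_rot: [-3.134, 0.002, 1.347]
wrist_force: [-0.2, -0.8, -0.2]
gripper_width: 0.497
gripper_force: 0.0
```

Emit:
servo_tool --series '[{"travel": [0,0,0],"angular": [0,0,0],"gripper": -1},{"travel": [0,0,0],"angular": [0,0,0],"gripper": -1},{"travel": [0,0,0],"angular": [0,0,0],"gripper": -1},{"travel": [0,0,0],"angular": [0,0,0],"gripper": -1},{"travel": [0,0,0],"angular": [0,0,0],"gripper": -1},{"travel": [0,0,0],"angular": [0,0,0],"gripper": -1}]' --force 30

```text
time: 4.45
tool_pos: [0.6198, 0.1194, 0.1758]
eef_rot: [3.13, -0.002, 1.343]
wrist_force: [6.8, -1.5, 2.3]
gripper_width: 0.14
gripper_force: 30.0
```

```bash
python3 - <<'E'
from h import *
delta([.618,.118,.166])
s=read_state();th0=np.arcsin((s['tool_pos'][2]+.019-.07)/.225)
print('th0',th0)
# rows in tool axes: y along stand x, z down
def arc(a,b,n):
    t=np.linspace(a,b,n+1);return np.c_[np.diff(.225*np.cos(t)),-np.diff(.225*np.sin(t))].round(4).tolist()
print('up',arc(th0,1.39,24));print('down',arc(1.39,0,40))
E
```

```text
t 4.45 pos [0.6198 0.1194 0.1758] rpy [ 3.130e+00 -2.000e-03  1.343e+00] F [ 6.8 -1.5  2.3] w 0.14 gf 30.00085473060608
tool delta [-0.0018 -0.0016  0.0098]
th0 0.5880469101171326
up [[-0.0043, -0.0062], [-0.0045, -0.006], [-0.0047, -0.0059], [-0.0049, -0.0057], [-0.0051, -0.0056], [-0.0052, -0.0054], [-0.0054, -0.0052], [-0.0056, -0.005], [-0.0058, -0.0048], [-0.0059, -0.0046], [-0.0061, -0.0044], [-0.0062, -0.0042], [-0.0063, -0.004], [-0.0065, -0.0038], [-0.0066, -0.0036], [-0.0067, -0.0034], [-0.0068, -0.0031], [-0.0069, -0.0029], [-0.007, -0.0027], [-0.0071, -0.0024], [-0.0072, -0.0022], [-0.0073, -0.002], [-0.0073, -0.0017], [-0.0074, -0.0015]]
down [[0.0077, 0.0015], [0.0076, 0.0018], [0.0075, 0.0021], [0.0075, 0.0023], [0.0074, 0.0026], [0.0073, 0.0028], [0.0072, 0.0031], [0.0071, 0.0033], [0.0069, 0.0036], [0.0068, 0.0038], [0.0067, 0.0041], [0.0065, 0.0043], [0.0064, 0.0045], [0.0062, 0.0047], [0.0061, 0.0049], [0.0059, 0.0052], [0.0057, 0.0054], [0.0055, 0.0055], [0.0053, 0.0057], [0.0051, 0.0059], [0.0049, 0.0061], [0.0047, 0.0063], [0.0045, 0.0064], [0.0042, 0.0066], [0.004, 0.0067], [0.0038, 0.0068], [0.0035, 0.007], [0.0033, 0.0071], [0.003, 0.0072], [0.0028, 0.0073], [0.0025, 0.0074], [0.0023, 0.0075], [0.002, 0.0076], [0.0018, 0.0076], [0.0015, 0.0077], [0.0012, 0.0077], [0.0009, 0.0078], [0.0007, 0.0078], [0.0004, 0.0078], [0.0001, 0.0078]]
```

The bar is held: 13 mm opening and 30 N. Next I'll lift along the arc.

Emit:
servo_tool --series '[{"travel": [0,-0.0064,-0.0101],"angular": [0,0,0],"gripper": -1},{"travel": [0,-0.0069,-0.0098],"angular": [0,0,0],"gripper": -1},{"travel": [0,-0.0075,-0.0094],"angular": [0,0,0],"gripper": -1},{"travel": [0,-0.0079,-0.009],"angular": [0,0,0],"gripper": -1},{"travel": [0,-0.0084,-0.0086],"angular": [0,0,0],"gripper": -1},{"travel": [0,-0.0089,-0.0081],"angular": [0,0,0],"gripper": -1},{"travel": [0,-0.0093,-0.0076],"angular": [0,0,0],"gripper": -1},{"travel": [0,-0.0097,-0.0071],"angular": [0,0,0],"gripper": -1}]'

```text
time: 5.25
tool_pos: [0.5579, 0.1338, 0.2475]
eef_rot: [3.123, -0.004, 1.342]
wrist_force: [8.9, -1.2, 6.3]
gripper_width: 0.141
gripper_force: 30.0
```

```bash
cat >> h.py <<'E'
def ang():
    s=read_state();M=R.from_euler('xyz',s['eef_rot']).as_matrix();g=s['tool_pos']-.019*M[:,2]
    ex=np.array([np.cos(.227),-np.sin(.227),0]);ey=np.array([-ex[1],ex[0],0])
    h=np.array([.618,.118,.185])-.225*(np.cos(.537)*ex+np.array([0,0,np.sin(.537)]));d=g-h
    print('hinge',h.round(4),'grasp pt',g.round(4),'th',np.arctan2(d[2],d@ex),'r',np.hypot(d[2],d@ex),'side',d@ey)
E
python3 -c "
from h import *
delta([.618,.118,.166]);ang()"
```

```text
t 5.25 pos [0.5579 0.1338 0.2475] rpy [ 3.123 -0.004  1.342] F [ 8.9 -1.2  6.3] w 0.141 gf 30.002213716506958
tool delta [-0.0021  0.0606  0.0826]
hinge [0.4296 0.1615 0.0699] grasp pt [0.5576 0.1338 0.2665] th 0.9833488802550164 r 0.23622555107362767 side 0.0017748255835730023
```

Emit:
servo_tool --series '[{"travel": [0,-0.01,-0.0045],"angular": [0,0,0],"gripper": -1},{"travel": [0,-0.0104,-0.004],"angular": [0,0,0],"gripper": -1},{"travel": [0,-0.0107,-0.0035],"angular": [0,0,0],"gripper": -1},{"travel": [0,-0.011,-0.003],"angular": [0,0,0],"gripper": -1},{"travel": [0,-0.0112,-0.003],"angular": [0,0,0],"gripper": -1},{"travel": [0,-0.0114,-0.003],"angular": [0,0,0],"gripper": -1},{"travel": [0,-0.0116,-0.0025],"angular": [0,0,0],"gripper": -1},{"travel": [0,-0.0117,-0.002],"angular": [0,0,0],"gripper": -1}]'

```text
time: 6.05
tool_pos: [0.4836, 0.1516, 0.2806]
eef_rot: [3.088, -0.011, 1.338]
wrist_force: [36.9, -8.1, 16.2]
gripper_width: 0.136
gripper_force: 30.0
```

```bash
python3 - <<'E'
from h import *
delta([.47,.15,.27]);ang()
im,d=grab_frame('side');cv2.imwrite('pics/s2.png',cv2.resize(im[40:260,120:370,::-1],None,fx=2,fy=2))
E
```

```text
t 6.05 pos [0.4836 0.1516 0.2806] rpy [ 3.088 -0.011  1.338] F [36.9 -8.1 16.2] w 0.136 gf 30.007303655147552
tool delta [-0.0048 -0.0135  0.0099]
hinge [0.4296 0.1615 0.0699] grasp pt [0.4826 0.1516 0.2996] th 1.3405940018958615 r 0.23594468962731716 side 0.0022804393682481516
```

View pics/s2.png

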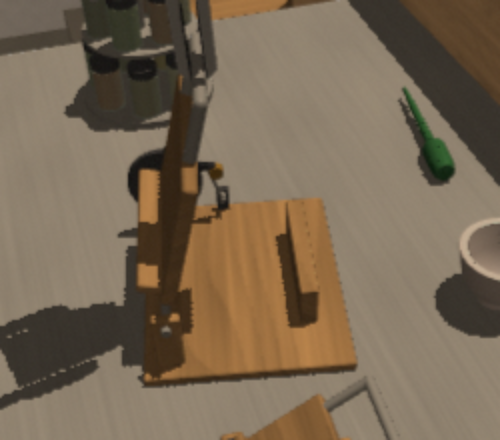

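The side view shows the board near upright, with its edge at about (180,180), and the pawl and weight at (215,170)–(222,197). The force is raised, so I'll hold for a moment and check it.

Emit:
servo_tool --series '[{"travel": [0,0,0],"angular": [0,0,0],"gripper": -1},{"travel": [0,0,0],"angular": [0,0,0],"gripper": -1},{"travel": [0,0,0],"angular": [0,0,0],"gripper": -1}]'

```text
time: 6.4
tool_pos: [0.4829, 0.1517, 0.281]
eef_rot: [3.091, -0.011, 1.338]
wrist_force: [28.8, -6.6, 21.4]
gripper_width: 0.139
gripper_force: 30.0
```

```bash
python3 - <<'E'
from h import *
delta([.47,.15,.27]);ang()
c=get_calibration('top');im,d=grab_frame('top')
P=pts('top',np.ones(d.shape,bool),d,c)
z=np.load('side.npz')['im'];i2,d2=grab_frame('side')
a=cv2.resize(z[105:165,170:235,::-1],None,fx=6,fy=6);b=cv2.resize(i2[105:165,170:235,::-1],None,fx=6,fy=6)
cv2.imwrite('pics/s3.png',np.hstack([a,b]))
c=get_calibration('side');r=trace('side','stand_board');p=pts('side',r[0]['mask'],d2,c)
ex=np.array([np.cos(.227),-np.sin(.227),0]);h=np.array([.4296,.1615,.0699])
q=np.c_[(p-h)@ex,p[:,2]-.0699];rr=np.hypot(*q.T);k=(rr>.06)&(rr<.16)&(q[:,1]>0)
print(r[0]['score'],k.sum(),np.percentile(np.arctan2(q[k,1],q[k,0]),[5,25,50,75,95]))
E
```

```text
t 6.4 pos [0.4829 0.1517 0.281 ] rpy [ 3.091 -0.011  1.338] F [28.8 -6.6 21.4] w 0.139 gf 30.006020665168762
tool delta [-0.0048 -0.0127  0.0103]
hinge [0.4296 0.1615 0.0699] grasp pt [0.4819 0.1517 0.2999] th 1.343806818680198 r 0.2360939753358601 side 0.0022210287237233325
0.6 781 [1.24999843 1.32738847 1.37422491 1.38914202 1.41660878]
```

View pics/s3.png

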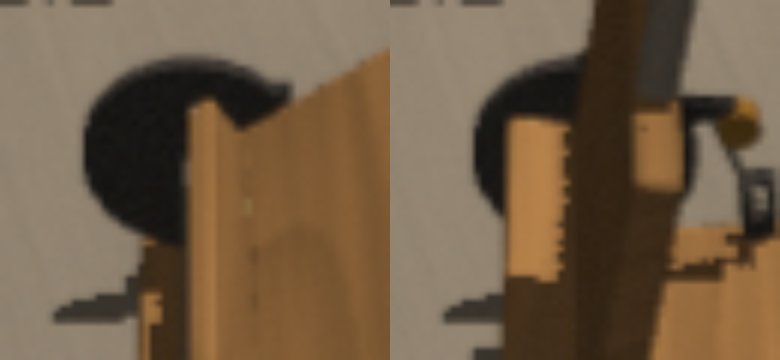

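The pawl (gold pivot in the right crop, about (740,125)) still looks close to the wheel, and something is resisting statically. I'll fit the board plane and look through the wrist camera.

```bash
python3 - <<'E'
from h import *
ex=np.array([np.cos(.227),-np.sin(.227),0]);ey=np.array([-ex[1],ex[0],0]);h=np.array([.4296,.1615,.0699])
for cam in('top','side'):
    im,d=grab_frame(cam);p=pts(cam,d>0,d,get_calibration(cam))-h
    q=np.c_[p@ex,p@ey,p[:,2]]
    k=(abs(q[:,1])<.108)&(q[:,2]>.03)&(q[:,2]<.16)&(abs(q[:,0])<.09);q=q[k]
    print(cam,len(q))
    for z in(.04,.07,.10,.13,.15):
        s=q[abs(q[:,2]-z)<.008]
        if len(s)>5: print(z,len(s),'x',np.percentile(s[:,0],[2,25,50,75,98]).round(3),'y',np.percentile(s[:,1],[2,98]).round(3))
im,d=grab_frame('wrist');cv2.imwrite('pics/w2.png',im[:,:,::-1])
print(read_state()['moment'])
E
```

```text
top 2427
0.04 1269 x [-0.026 -0.019 -0.012 -0.006  0.003] y [-0.101  0.032]
0.07 94 x [0.007 0.008 0.009 0.01  0.011] y [-0.104  0.022]
0.1 109 x [0.015 0.016 0.016 0.018 0.018] y [-0.106  0.015]
0.13 123 x [0.022 0.023 0.024 0.025 0.026] y [-0.105  0.015]
0.15 196 x [0.027 0.028 0.03  0.04  0.046] y [-0.105  0.004]
side 1399
0.04 791 x [-0.024 -0.017 -0.01  -0.003  0.003] y [-0.101  0.093]
0.07 71 x [0.01  0.01  0.011 0.011 0.027] y [-0.108  0.098]
0.1 78 x [0.017 0.017 0.018 0.019 0.027] y [-0.107  0.095]
0.13 87 x [0.024 0.025 0.026 0.027 0.033] y [-0.108  0.1  ]
0.15 89 x [0.028 0.029 0.03  0.031 0.048] y [-0.108  0.096]
[-1.48823079 -5.67266236 -0.04835528]
```

View pics/w2.png

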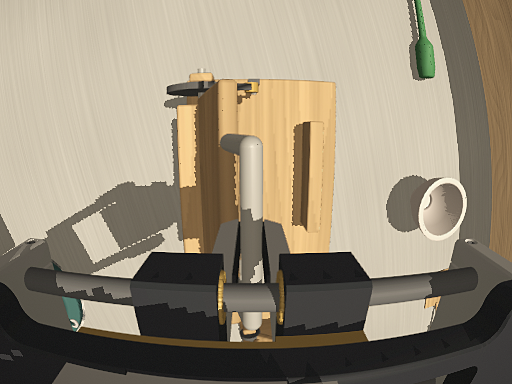

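The plane fit puts the board at about 1.33 rad, close to where the pawl should tip. The wrist view shows the bar between the fingers at column 250. I'll push a little further and watch the force.

Emit:
servo_tool --series '[{"travel": [0,-0.004,0],"angular": [0,0,0],"gripper": -1},{"travel": [0,-0.004,0],"angular": [0,0,0],"gripper": -1},{"travel": [0,0,0],"angular": [0,0,0],"gripper": -1},{"travel": [0,0,0],"angular": [0,0,0],"gripper": -1}]'

```text
time: 7.1
tool_pos: [0.4777, 0.153, 0.2822]
eef_rot: [3.084, -0.012, 1.337]
wrist_force: [33.0, -7.8, 22.4]
gripper_width: 0.14
gripper_force: 30.0
```

```bash
python3 - <<'E'
from h import *
delta([.47,.15,.27]);ang()
i2,d2=grab_frame('side');cv2.imwrite('pics/s4.png',cv2.resize(i2[105:165,180:245,::-1],None,fx=6,fy=6))
E
```

```text
t 7.1 pos [0.4777 0.153  0.2822] rpy [ 3.084 -0.012  1.337] F [33.  -7.8 22.4] w 0.14 gf 30.008089989423752
tool delta [-0.0049 -0.0075  0.0117]
hinge [0.4296 0.1615 0.0699] grasp pt [0.4766 0.153  0.3012] th 1.3676740960612026 r 0.23612355582347233 side 0.0023175826086759463
```

View pics/s4.png

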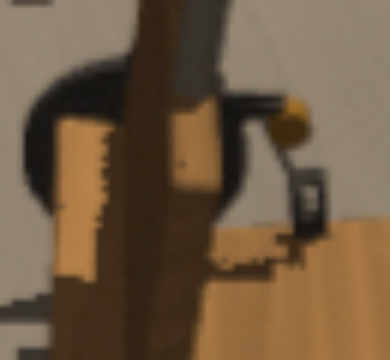

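Emit:
servo_tool --series '[{"travel": [0,-0.004,-0.001],"angular": [0,0,0],"gripper": -1},{"travel": [0,-0.004,-0.001],"angular": [0,0,0],"gripper": -1},{"travel": [0,-0.004,0],"angular": [0,0,0],"gripper": -1},{"travel": [0,-0.004,0],"angular": [0,0,0],"gripper": -1},{"travel": [0,0,0],"angular": [0,0,0],"gripper": -1},{"travel": [0,0,0],"angular": [0,0,0],"gripper": -1}]'

```text
time: 7.75
tool_pos: [0.45, 0.1608, 0.2842]
eef_rot: [3.112, -0.014, 1.344]
wrist_force: [3.5, -0.3, 32.9]
gripper_width: 0.138
gripper_force: 30.0
```

```bash
python3 - <<'E'
from h import *
delta([.47,.15,.27]);ang()
i2,d2=grab_frame('side');cv2.imwrite('pics/s5.png',cv2.resize(i2[105:165,180:245,::-1],None,fx=6,fy=6))
E
```

```text
t 7.75 pos [0.45   0.1608 0.2842] rpy [ 3.112 -0.014  1.344] F [ 3.5 -0.3 32.9] w 0.138 gf 30.0078347325325
tool delta [-0.0062  0.0214  0.0147]
hinge [0.4296 0.1615 0.0699] grasp pt [0.4494 0.1606 0.3032] th 1.4874096792085074 r 0.23407094556033212 side 0.0036166032371254824
```

View pics/s5.png

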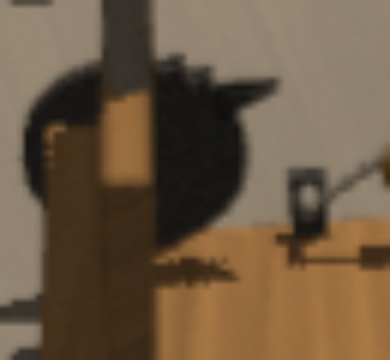

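The pawl has tipped clear: the gold weight is now at the right of the crop, about (385,165), away from the wheel. I'll lower along the arc.

Emit:
servo_tool --series '[{"travel": [0,0.0119,0],"angular": [0,0,0],"gripper": -1},{"travel": [0,0.0118,0],"angular": [0,0,0],"gripper": -1},{"travel": [0,0.0117,0.001],"angular": [0,0,0],"gripper": -1},{"travel": [0,0.0115,0.002],"angular": [0,0,0],"gripper": -1},{"travel": [0,0.0113,0.003],"angular": [0,0,0],"gripper": -1},{"travel": [0,0.0111,0.0038],"angular": [0,0,0],"gripper": -1},{"travel": [0,0.0109,0.0045],"angular": [0,0,0],"gripper": -1},{"travel": [0,0.0106,0.0055],"angular": [0,0,0],"gripper": -1}]'

```text
time: 8.6
tool_pos: [0.5357, 0.1407, 0.2557]
eef_rot: [3.129, -0.007, 1.345]
wrist_force: [3.7, 3.1, 10.6]
gripper_width: 0.142
gripper_force: 30.0
```

```bash
python3 - <<'E'
from h import *
delta([.47,.15,.27]);ang()
E
```

```text
t 8.6 pos [0.5357 0.1407 0.2557] rpy [ 3.129 -0.007  1.345] F [ 3.7  3.1 10.6] w 0.142 gf 29.997151494026184
tool delta [-0.0056 -0.0659 -0.0152]
hinge [0.4296 0.1615 0.0699] grasp pt [0.5354 0.1407 0.2747] th 1.0864305762596553 r 0.2313848497846014 side 0.0034822353674020656
```

Emit:
servo_tool --series '[{"travel": [0,0.0103,0.0061],"angular": [0,0,0],"gripper": -1},{"travel": [0,0.01,0.0066],"angular": [0,0,0],"gripper": -1},{"travel": [0,0.0096,0.0072],"angular": [0,0,0],"gripper": -1},{"travel": [0,0.0092,0.0077],"angular": [0,0,0],"gripper": -1},{"travel": [0,0.0088,0.0081],"angular": [0,0,0],"gripper": -1},{"travel": [0,0.0084,0.0086],"angular": [0,0,0],"gripper": -1},{"travel": [0,0.0079,0.009],"angular": [0,0,0],"gripper": -1},{"travel": [0,0.0074,0.0094],"angular": [0,0,0],"gripper": -1}]'

```text
time: 9.4
tool_pos: [0.6059, 0.1245, 0.1912]
eef_rot: [3.13, -0.006, 1.345]
wrist_force: [6.5, 1.9, 5.3]
gripper_width: 0.136
gripper_force: 30.0
```

```bash
python3 - <<'E'
from h import *
delta([.47,.15,.27]);ang()
E
```

```text
t 9.4 pos [0.6059 0.1245 0.1912] rpy [ 3.13  -0.006  1.345] F [6.5 1.9 5.3] w 0.136 gf 29.996257424354553
tool delta [-0.0051 -0.1372 -0.0804]
hinge [0.4296 0.1615 0.0699] grasp pt [0.6056 0.1244 0.2102] th 0.6626538423455139 r 0.22810505640436668 side 0.003460113272483376
```

Emit:
servo_tool --series '[{"travel": [0,0.0069,0.0098],"angular": [0,0,0],"gripper": -1},{"travel": [0,0.0064,0.0102],"angular": [0,0,0],"gripper": -1},{"travel": [0,0.0058,0.0105],"angular": [0,0,0],"gripper": -1},{"travel": [0,0.0053,0.0108],"angular": [0,0,0],"gripper": -1},{"travel": [0,0.0047,0.0111],"angular": [0,0,0],"gripper": -1},{"travel": [0,0.0041,0.0113],"angular": [0,0,0],"gripper": -1},{"travel": [0,0.0035,0.0115],"angular": [0,0,0],"gripper": -1},{"travel": [0,0.0029,0.0117],"angular": [0,0,0],"gripper": -1}]'

```text
time: 10.2
tool_pos: [0.6449, 0.1154, 0.1034]
eef_rot: [3.13, -0.005, 1.344]
wrist_force: [7.2, 1.5, 2.6]
gripper_width: 0.142
gripper_force: 30.0
```

```bash
python3 - <<'E'
from h import *
delta([.47,.15,.27]);ang()
E
```

```text
t 10.2 pos [0.6449 0.1154 0.1034] rpy [ 3.13  -0.005  1.344] F [7.2 1.5 2.6] w 0.142 gf 29.996488094329834
tool delta [-0.0047 -0.1763 -0.1687]
hinge [0.4296 0.1615 0.0699] grasp pt [0.6447 0.1154 0.1224] th 0.23410843530238534 r 0.22610983572959592 side 0.0034621309856823976
```

Emit:
servo_tool --series '[{"travel": [0,0.0018,0.0118],"angular": [0,0,0],"gripper": -1},{"travel": [0,0.0014,0.0118],"angular": [0,0,0],"gripper": -1},{"travel": [0,0.001,0.0118],"angular": [0,0,0],"gripper": -1},{"travel": [0,0.0003,0.01],"angular": [0,0,0],"gripper": -1},{"travel": [0,0,0.004],"angular": [0,0,0],"gripper": -1},{"travel": [0,0,0.004],"angular": [0,0,0],"gripper": -1},{"travel": [0,0,0],"angular": [0,0,0],"gripper": -1}]'

```text
time: 10.9
tool_pos: [0.6507, 0.1141, 0.0505]
eef_rot: [3.127, -0.006, 1.344]
wrist_force: [9.3, 0.9, 0.6]
gripper_width: 0.138
gripper_force: 30.0
```

```bash
python3 - <<'E'
from h import *
delta([.47,.15,.27]);ang()
E
```

```text
t 10.9 pos [0.6507 0.1141 0.0505] rpy [ 3.127 -0.006  1.344] F [9.3 0.9 0.6] w 0.138 gf 29.99720960855484
tool delta [-0.0044 -0.181  -0.2221]
hinge [0.4296 0.1615 0.0699] grasp pt [0.6504 0.1141 0.0695] th -0.0018185160904426062 r 0.2258370262776898 side 0.0034546891940310616
```

Emit:
servo_tool --series '[{"travel": [0,0,0.004],"angular": [0,0,0],"gripper": -1},{"travel": [0,0,0.004],"angular": [0,0,0],"gripper": -1},{"travel": [0,0,0],"angular": [0,0,0],"gripper": -1},{"travel": [0,0,0],"angular": [0,0,0],"gripper": -1}]'

```text
time: 11.3
tool_pos: [0.6509, 0.1142, 0.0499]
eef_rot: [3.125, -0.006, 1.344]
wrist_force: [-1.3, -0.0, 23.0]
gripper_width: 0.134
gripper_force: 30.0
```

```bash
python3 - <<'E'
from h import *
delta([.47,.15,.27]);ang()
ex=np.array([np.cos(.227),-np.sin(.227),0]);ey=np.array([-ex[1],ex[0],0]);h=np.array([.4296,.1615,.0699])
im,d=grab_frame('side');p=pts('side',d>0,d,get_calibration('side'))-h;q=np.c_[p@ex,p@ey,p[:,2]]
k=(abs(q[:,1])<.1)&(abs(q[:,2])<.06)
for x in(.06,.09,.12,.15):
    s=q[k&(abs(q[:,0]-x)<.01)];print(x,len(s),np.percentile(s[:,2],[50,90,98]).round(4) if len(s) else '')
E
```

```text
t 11.3 pos [0.6509 0.1142 0.0499] rpy [ 3.125 -0.006  1.344] F [-1.3 -0.  23. ] w 0.134 gf 30.00331073999405
tool delta [-0.0044 -0.1805 -0.2232]
hinge [0.4296 0.1615 0.0699] grasp pt [0.6506 0.1141 0.0689] th -0.004317468027052876 r 0.22592858024675025 side 0.0035713186717400277
0.06 639 [0.0088 0.0104 0.0113]
0.09 627 [0.0087 0.0103 0.0111]
0.12 621 [0.0087 0.0103 0.0111]
0.15 605 [0.0087 0.0102 0.0113]
```

The board has bottomed out: 23 N upward, and its surface is level at 8.7 mm above the hinge line. I'll ease the pressure, open to half width and retreat straight up.

Emit:
servo_tool --series '[{"travel": [0,0,-0.004],"angular": [0,0,0],"gripper": -1},{"travel": [0,0,-0.003],"angular": [0,0,0],"gripper": 0},{"travel": [0,0,0],"angular": [0,0,0],"gripper": 0},{"travel": [0,0,0],"angular": [0,0,0],"gripper": 0},{"travel": [0,0,0],"angular": [0,0,0],"gripper": 0},{"travel": [0,0,0],"angular": [0,0,0],"gripper": 0}]'

```text
time: 11.95
tool_pos: [0.6437, 0.1132, 0.0447]
eef_rot: [-3.139, 0.001, 1.344]
wrist_force: [-0.8, -0.6, -0.2]
gripper_width: 0.492
gripper_force: 0.0
```

Emit:
servo_tool --series '[{"travel": [0,0,-0.015],"angular": [0,0,0],"gripper": 0},{"travel": [0,0,-0.02],"angular": [0,0,0],"gripper": 0},{"travel": [0,0,-0.03],"angular": [0,0,0],"gripper": 0},{"travel": [0,0,-0.03],"angular": [0,0,0],"gripper": 0},{"travel": [0,0,-0.04],"angular": [0,0,0],"gripper": 0},{"travel": [0,0,-0.04],"angular": [0,0,0],"gripper": 0},{"travel": [0,0,0],"angular": [0,0,0],"gripper": 0}]'

```text
time: 12.65
tool_pos: [0.6474, 0.1136, 0.2308]
eef_rot: [3.127, -0.005, 1.344]
wrist_force: [1.1, 0.2, 1.9]
gripper_width: 0.499
gripper_force: 0.0
```

```bash
python3 - <<'E'
from h import *
delta([.47,.15,.27])
im,d=grab_frame('side');cv2.imwrite('pics/s6.png',im[:,:,::-1])
E
```

```text
t 12.65 pos [0.6474 0.1136 0.2308] rpy [ 3.127 -0.005  1.344] F [1.1 0.2 1.9] w 0.499 gf 0.0
tool delta [-0.0043 -0.1804 -0.0418]
```

View pics/s6.png

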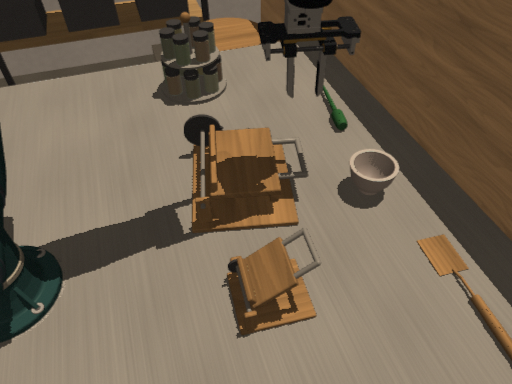

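The cookbook stand lies flat (board around (245,160), bar at (297,155)). The phone stand is unchanged at (272,270) and the gripper is clear above.

```bash
python3 -c "
from station import *
print(finish_job())"
```

```text
the job is handed in; nothing more can be done
None
```

The cookbook stand is folded flat on its base and let go, the phone stand is still propped as it was, and the job was handed in at about 13 s.

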